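# Draw the paint marker out of the hooded rack and lay it in the tray

## Robot

A 6-joint arm with a two-finger parallel gripper is mounted at the origin on a cart in front of the work surface, level with it; the furniture and walls round the work are solid. World frame = base frame: x ahead of the robot, y to its left, z up, the work surface at z = 0. Lengths are in m, angles in rad, forces in N, time in s.
With the tool pointing down it reaches from about 0.4 to 0.825 m from the base axis. Payload 7 kg.
Tool frame: the origin (TCP) lies midway between the tips of the shut fingers; the grasp point (between the pads) lies 19 mm behind it (grasp_offset is the distance from the TCP to the grasp point, in m); z points along the fingers, y is the line along which they close (so a half turn about z gives the same grasp; the last joint's range is limited). The gripper opens to 88 mm and grips with 3 to 60 N. Pads are 19 mm wide; open, the fingers measure 130 mm over their backs; the gripper's body (78 mm by 193 mm) begins 47 mm behind the grasp point.
Start: joints at [1.401, 0.359, 0.012, 0, -1.224, -0.288], TCP at [0.298, 0.605, 0.227] pointing down, gripper open.
Joint ranges: [-3.07, 3.07], [-1.43, 2.12], [-1.02, 1.25], [-3.03, 1.67], [-3.05, -0], [-3.03, 3.03]. Speed limits (rad/s): [2.39, 2.39, 3.01, 3.14, 3.14, 3.14].

## Interface

Orientations are given as a unit quaternion [x, y, z, w].
In Python, from workcell import * gives the robot as it stands.
- The arm moves only by the shell command python3 -m inch 'ROWS' [FORCE]. ROWS is JSON, a list of rows, each an object of numbers: "tx", "ty", "tz": the shift along the world's x, y, z in m; "wx", "wy", "wz": the turn, a rotation vector about the world's x, y, z in rad; "jaw": the opening in per cent of the stroke, from 0 (shut) to 100 (fully open). A call has 1 to 10 rows; each row is the pose to reach, as a shift and turn from the pose commanded when the call began; what a row does not reach only later rows make up. A row lasts 1/10 s, in which the tool goes at most 50 mm and 8.59 degrees, less where a joint would pass 70% of its speed; a pose out of reach is approached as far as the arm can. A call with a gripper value outside its range is refused whole. The fingers move at their own pace and stop on an object; FORCE is the grip in N (left out, the last holds). Time passes only in rows, so rows that repeat a pose let the fingers close. It gives the time, the measured TCP pose, the force, the opening and the grip force at its end, in the units of the state.
- get_obs(): the state, without advancing time (a new reading comes with each control period).
- grab_frame(name): name is "scene" or "top" or "wrist"; returns the picture (420x560x3 uint8, red, green, blue); there is no depth.
- get_calibration(name): a dict with "mtx" (3x3 intrinsics, pixels), "extrinsics" (4x4, takes a point from world to camera coordinates); the wrist camera has in their place "T_tool_cam" (4x4, takes a point from camera to tool coordinates, whose origin is the TCP and whose axes are the flange's). Camera axes: x right, y down, z forward; pixel columns grow to the right and rows downward; lengths in m; the calibration is good to about 2 mm. A picture is of the moment at which its call begins: read the wrist's pose just before it. get_calibration takes no time and is no camera call.
- finish_job(): hands the job in; it is judged then, once.
The state is a dict: "time_s": time; "joint_positions": joint angles; "qd": joint speeds; "joint_torque": joint torques, N m; "tool_pos": TCP position; "eef_rot": TCP orientation; "ft_force": force on the tool from outside, world axes, zero at the start; "wrist_torque": the same for the moment, N m; "finger_gap": finger opening in m; "gripper_force": force on a finger pad.
Only numpy, scipy, OpenCV 4.12 (cv2) and the standard library are available. Lean on these libraries where they do the work, as an engineer would, in place of code of your own. Each camera call takes 0.05 s, during which the arm holds its last target. There are 200 camera calls.

## Task

The paint marker is needed for marking out, but the rack's spatter hood covers it from above. Draw the marker straight out through the open front of its bay, then lay it flat in the shallow steel tray, setting it down rather than dropping it; leave the centre punch where it is in the other bay.

Things in the scene. Friction and masses are not known exactly. Their poses are not given: they have to be found in the camera images.
- marker: Paint marker, a straight pen 133 mm long, 13 mm thick, 20 to 30 g; does not roll. Lies on the floor of either bay of the rack, its length along the rack's x within 3 degrees, 46 to 60 mm of it standing out of the front, free in the air. The thicker tool; its plain pale barrel sticks out, the cap half is inside. Origin: mid-length, on its underside; y along its length, z up.
- punch: Centre punch, a slim dark tapered steel rod 116 mm long and 10 mm thick, lying likewise in the rack's other bay, 38 to 52 mm of it standing out. Loose. Origin: middle of its length, on its underside; y runs along its length, z up.
- rack: Hooded sheet-steel tool rack, fixed, 64 mm high, 170 wide (y). Origin on the bench; front face at x = -45 mm, back at x = +50; tools come out along its -x. Two bays centred at y = +40 and -40 mm, each 32 wide, floor 32 and ceiling 58 mm above the bench, open only at the front; the hood covers the whole top.
- tray: Shallow open steel tray, fixed to the bench: 200 mm (x) by 140 mm (y) outside and 18 mm high, walls and floor 3 mm thick (194 x 134 mm inside). Empty. Origin: centre of its underside, on the bench; z up.

How it is judged:
On the way:
1. the marker has been drawn out through the front of the rack (x of marker in the frame of rack below -0.1 m), for 0.05 s.
At the end, for the whole second after the job is handed in: The marker lies at rest on the tray's floor, wholly inside the walls and level within about 3 degrees (not leaning on a wall); the punch is within 20 mm of where it started (x of marker in the frame of tray between -0.09 and 0.09 m and y of marker in the frame of tray between -0.065 and 0.065 m and z of marker in the frame of tray below 0.02 m and angle between marker's own y axis and vertical between 1.51 and 1.63 rad and linear speed of marker below 0.02 m/s and distance of punch from where it was at the start of the episode below 0.02 m); the robot touches nothing.
It fails at once if the marker falls or flies free faster than 1 m/s (dropped from more than about 5 cm, or thrown) (linear speed of marker above 1 m/s and contact force between the fingers and marker below 0.05 N).
It fails at once if the centre punch is pushed or pulled more than 30 mm (distance of punch from where it was at the start of the episode above 0.03 m).
It also fails if it takes over 35 s, if anything falls off the work surface, if the arm or the gripper's body presses on something with over 40 N, if the wrist force passes 120 N, or if a joint passes its speed limit or range.

## Working session

There is one attempt and no reset: what is moved stays moved. The work goes in short steps, Python scripts to look and compute and a shell command to move; the robot and the scene stay as the last step left them, time stands still between calls to the robot, and variables do not carry over. Pictures are saved under pics/ and viewed, at most 10 in all, crops included, and the job is handed in when it is done.

```bash
mkdir -p pics; python3 - <<'E'
from workcell import *
import cv2
for n in("scene","top"):
    cv2.imwrite(f"pics/{n}0.png",grab_frame(n)[:,:,::-1])
    c=get_calibration(n);print(n,c)
o=get_obs();print(o)
E
```

```text
scene {'mtx': array([[508.98750386,   0.        , 268.18023696],
       [  0.        , 508.98750386, 204.55592096],
       [  0.        ,   0.        ,   1.        ]]), 'extrinsics': array([[-0.76570899, -0.6430152 ,  0.01487247,  0.39506948],
       [-0.28356576,  0.31673787, -0.90513401,  0.23651696],
       [ 0.57730425, -0.69728658, -0.42486613,  0.62611828],
       [ 0.        ,  0.        ,  0.        ,  1.        ]])}
top {'mtx': array([[405.2091776 ,   0.        , 276.22523679],
       [  0.        , 405.2091776 , 207.93582309],
       [  0.        ,   0.        ,   1.        ]]), 'extrinsics': array([[ 0.00396327, -0.99996455,  0.00742949, -0.06293064],
       [-0.98238272, -0.00528151, -0.18680553,  0.57453407],
       [ 0.18683814, -0.00655824, -0.98236882,  0.79659563],
       [ 0.        ,  0.        ,  0.        ,  1.        ]])}
{'time_s': 0.1, 'joint_positions': array([ 1.40111719e+00,  3.59317647e-01,  1.11662805e-02, -3.16487099e-04,
       -1.22407309e+00, -2.88090218e-01]), 'qd': array([ 1.06282038e-03, -2.09116520e-03,  2.41576789e-03,  1.00776661e-03,
       -1.06235379e-04, -8.27714242e-05]), 'joint_torque': array([-1.88012500e-04, -5.84164274e+01,  2.93750417e+01,  7.01550812e+00,
        1.01170645e-02, -5.64229060e-05]), 'tool_pos': array([0.29815211, 0.60511189, 0.22572026]), 'eef_rot': array([ 9.73907572e-01, -2.26943844e-01, -1.06275738e-04,  7.21616008e-04]), 'ft_force': array([-0.88139269, -0.53218811,  0.39762188]), 'wrist_torque': array([ 0.00123954, -0.01741886, -0.02948083]), 'gripper_force': 0.0, 'finger_gap': 0.08764541575766369}
```

View pics/top0.png

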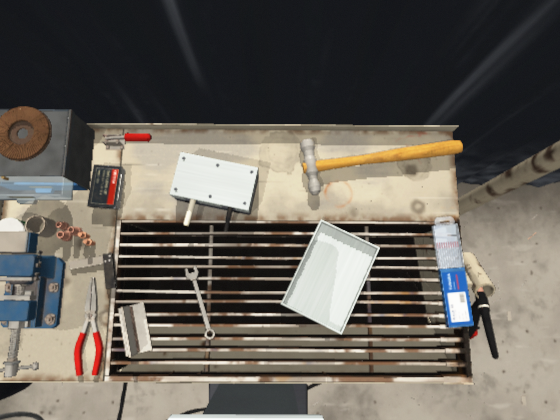

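View pics/scene0.png

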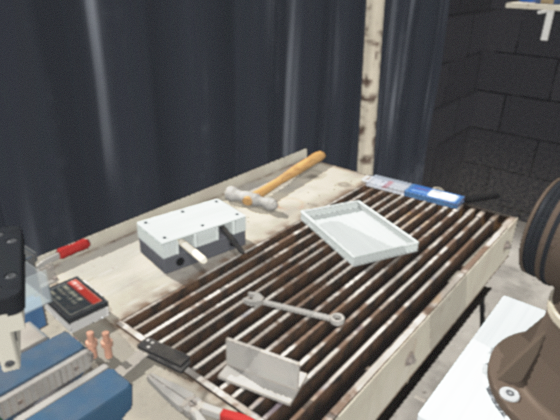

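The top view shows the rack at about (215,182) with its front facing the robot. The pale marker sticks out at about (188,213) and the dark punch at (229,215). The tray is at about (331,276).

```bash
python3 - <<'E'
import cv2
a=cv2.imread("pics/top0.png")
c1=cv2.resize(a[140:240,160:270],None,fx=5,fy=5,interpolation=cv2.INTER_CUBIC)
c2=cv2.resize(a[215:340,275:385],None,fx=4,fy=4,interpolation=cv2.INTER_CUBIC)
cv2.imwrite("pics/c1.png",c1);cv2.imwrite("pics/c2.png",c2)
E
```

```text
(no output)
```

View pics/c1.png

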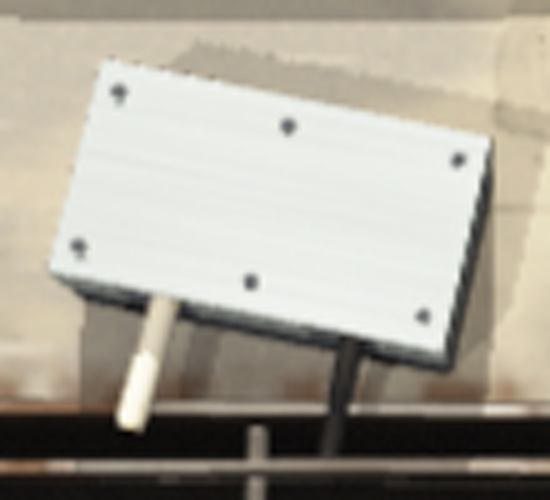

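View pics/c2.png

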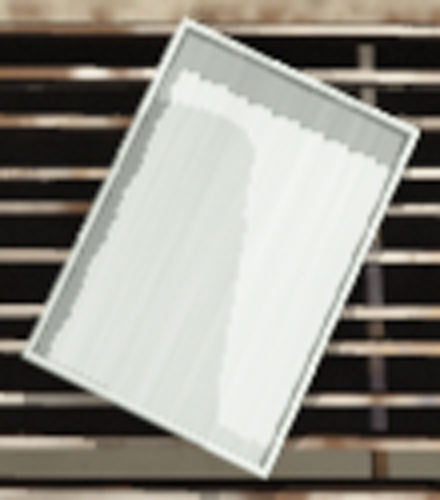

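The crop shows the hood corners at (104,60), (492,138), (446,354) and (50,268), with the marker axis running from (166,298) to its tip at (130,428). In the other crop the tray rim corners are (186,18), (418,130), (266,478) and (24,352).

```bash
cat > h.py <<'E'
from workcell import *
import numpy as np
def ray(n,uv,z):
    c=get_calibration(n);E=c["extrinsics"];R,t=E[:3,:3],E[:3,3]
    o=-R.T@t;d=R.T@np.linalg.inv(c["mtx"])@np.array([*uv,1.]);return o+d*(z-o[2])/d[2]
E
python3 - <<'E'
from h import *
c1=lambda u,v:(160+(u+.5)/5-.5,140+(v+.5)/5-.5); c2=lambda u,v:(275+(u+.5)/4-.5,215+(v+.5)/4-.5)
P=np.array([ray("top",c1(*p),.064) for p in[(104,60),(492,138),(446,354),(50,268)]])
T=np.array([ray("top",c2(*p),.018) for p in[(186,18),(418,130),(266,478),(24,352)]])
M=np.array([ray("top",c1(*p),.0385) for p in[(166,298),(130,428)]])
U=np.array([ray("top",c1(*p),.037) for p in[(347,342),(332,452)]])
a=lambda v:np.degrees(np.arctan2(v[1],v[0])).round(2)
for n,Q in(("rack",P),("tray",T)):
    print(n,Q.round(4).tolist(),Q.mean(0),[np.linalg.norm(Q[i]-Q[i-1]).round(4) for i in range(4)],[a(Q[i-1]-Q[i]) for i in range(4)])
print(M,a(M[0]-M[1]),U,a(U[0]-U[1]))
E
```

```text
rack [[0.6939, 0.1443, 0.064], [0.6605, -0.0213, 0.064], [0.5675, -0.0034, 0.064], [0.6031, 0.1624, 0.064]] [0.63125718 0.0704956  0.064     ] [np.float64(0.0926), np.float64(0.1689), np.float64(0.0947), np.float64(0.1695)] [np.float64(168.72), np.float64(78.58), np.float64(-10.9), np.float64(-102.12)]
tray [[0.5574, -0.1586, 0.018], [0.4969, -0.2827, 0.018], [0.3164, -0.196, 0.018], [0.3795, -0.0705, 0.018]] [ 0.43757113 -0.17693673  0.018     ] [np.float64(0.1985), np.float64(0.1381), np.float64(0.2003), np.float64(0.1404)] [np.float64(153.67), np.float64(64.02), np.float64(-25.66), np.float64(-116.71)]
[[0.59595625 0.11870359 0.0385    ]
 [0.53956655 0.1315524  0.0385    ]] -12.84 [[0.5774424  0.04078031 0.037     ]
 [0.52994441 0.04591344 0.037     ]] -6.17
```

```bash
python3 -m inch '[{"tx":0.02,"ty":-0.045,"wz":0.03,"jaw":60},{"tx":0.04,"ty":-0.09,"wz":0.06,"jaw":60},{"tx":0.06,"ty":-0.135,"wz":0.09,"jaw":60},{"tx":0.08,"ty":-0.18,"wz":0.12,"jaw":60},{"tx":0.1,"ty":-0.225,"wz":0.15,"jaw":60},{"tx":0.12,"ty":-0.27,"wz":0.18,"jaw":60},{"tx":0.14,"ty":-0.315,"wz":0.21,"jaw":60},{"tx":0.16,"ty":-0.36,"wz":0.245,"jaw":60},{"tx":0.18,"ty":-0.4,"wz":0.245,"jaw":60},{"tx":0.2,"ty":-0.44,"wz":0.245,"jaw":60}]'
python3 -m inch '[{"tx":0.03,"ty":-0.02,"tz":-0.02},{"tx":0.05,"ty":-0.03,"tz":-0.05},{"tx":0.054,"ty":-0.038,"tz":-0.076},{"tx":0.054,"ty":-0.038,"tz":-0.076},{"tx":0.054,"ty":-0.038,"tz":-0.076}]'
python3 - <<'E'
from workcell import *
import cv2
from scipy.spatial.transform import Rotation as R
o=get_obs();print(o['tool_pos'],R.from_quat(o['eef_rot']).as_matrix().round(4).tolist())
im=grab_frame("wrist");cv2.imwrite("pics/w1.png",im[:,:,::-1]);print(get_calibration("wrist"))
E
```

```text
[0.29815211 0.60511189 0.22572026] [[0.897, -0.442, -0.0005], [-0.442, -0.897, -0.0014], [0.0001, 0.0015, -1.0]]
{'mtx': array([[342.66819411,   0.        , 274.07339584],
       [  0.        , 342.66819411, 210.08031394],
       [  0.        ,   0.        ,   1.        ]]), 'T_tool_cam': array([[ 4.57746109e-04, -9.53839351e-01, -3.00316971e-01,
         8.11210368e-02],
       [ 9.99999803e-01,  5.65600700e-04, -2.72199685e-04,
         1.66592663e-04],
       [ 4.29494260e-04, -3.00316787e-01,  9.53839422e-01,
        -1.58325301e-01],
       [ 0.00000000e+00,  0.00000000e+00,  0.00000000e+00,
         1.00000000e+00]])}invalid input at $[0]: expected keys tx, ty, tz, wx, wy, wz, jaw
invalid input at $[0]: expected keys tx, ty, tz, wx, wy, wz, jaw
```

View pics/w1.png

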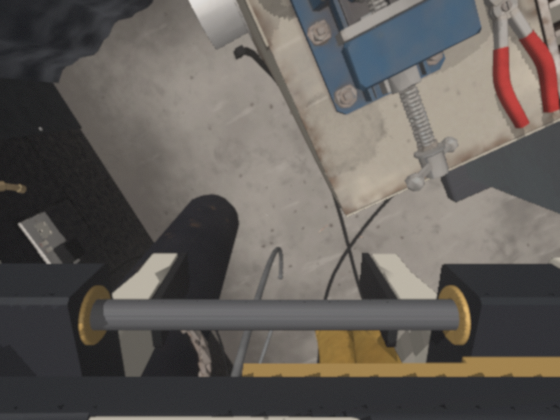

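The rows were refused because every key is required, so the arm hasn't moved. The wrist view shows the vise at about (400,60), ahead of the tool, so I'll travel a bit higher and go -y first.

```bash
python3 -m inch '[{"tx":0,"ty":-0.035,"tz":0.03,"wx":0,"wy":0,"wz":0.03,"jaw":60},{"tx":0.01,"ty":-0.075,"tz":0.05,"wx":0,"wy":0,"wz":0.06,"jaw":60},{"tx":0.025,"ty":-0.12,"tz":0.06,"wx":0,"wy":0,"wz":0.09,"jaw":60},{"tx":0.04,"ty":-0.165,"tz":0.06,"wx":0,"wy":0,"wz":0.12,"jaw":60},{"tx":0.06,"ty":-0.21,"tz":0.06,"wx":0,"wy":0,"wz":0.15,"jaw":60},{"tx":0.08,"ty":-0.255,"tz":0.06,"wx":0,"wy":0,"wz":0.18,"jaw":60},{"tx":0.1,"ty":-0.3,"tz":0.06,"wx":0,"wy":0,"wz":0.21,"jaw":60},{"tx":0.12,"ty":-0.345,"tz":0.06,"wx":0,"wy":0,"wz":0.245,"jaw":60},{"tx":0.14,"ty":-0.39,"tz":0.06,"wx":0,"wy":0,"wz":0.245,"jaw":60},{"tx":0.16,"ty":-0.43,"tz":0.05,"wx":0,"wy":0,"wz":0.245,"jaw":60}]'
python3 -m inch '[{"tx":0.03,"ty":-0.02,"tz":-0.02,"wx":0,"wy":0,"wz":0,"jaw":60},{"tx":0.06,"ty":-0.03,"tz":-0.05,"wx":0,"wy":0,"wz":0,"jaw":60},{"tx":0.09,"ty":-0.045,"tz":-0.08,"wx":0,"wy":0,"wz":0,"jaw":60},{"tx":0.116,"ty":-0.051,"tz":-0.11,"wx":0,"wy":0,"wz":0,"jaw":60},{"tx":0.116,"ty":-0.051,"tz":-0.126,"wx":0,"wy":0,"wz":0,"jaw":60},{"tx":0.116,"ty":-0.051,"tz":-0.126,"wx":0,"wy":0,"wz":0,"jaw":60},{"tx":0.116,"ty":-0.051,"tz":-0.126,"wx":0,"wy":0,"wz":0,"jaw":60}]'
python3 - <<'E'
from workcell import *
import cv2
from scipy.spatial.transform import Rotation as R
o=get_obs();print(o['tool_pos'],R.from_quat(o['eef_rot']).as_matrix().round(4).tolist())
im=grab_frame("wrist");cv2.imwrite("pics/w2.png",im[:,:,::-1])
E
```

```text
time_s: 1.15
tool_pos: [0.4592, 0.1736, 0.2779]
eef_rot: [0.994, -0.106, 0.001, -0.001]
ft_force: [1.6, 0.3, 0.8]
finger_gap: 0.0527
gripper_force: 0.0
time_s: 1.85
tool_pos: [0.5743, 0.1243, 0.1508]
eef_rot: [0.994, -0.106, -0.0, 0.0]
ft_force: [0.6, -0.1, 0.2]
finger_gap: 0.0526
gripper_force: 0.0
[0.57425439 0.1243471  0.15075421] [[0.9775, -0.2111, -0.0005], [-0.2111, -0.9775, -0.0006], [-0.0003, 0.0007, -1.0]]
```

View pics/w2.png

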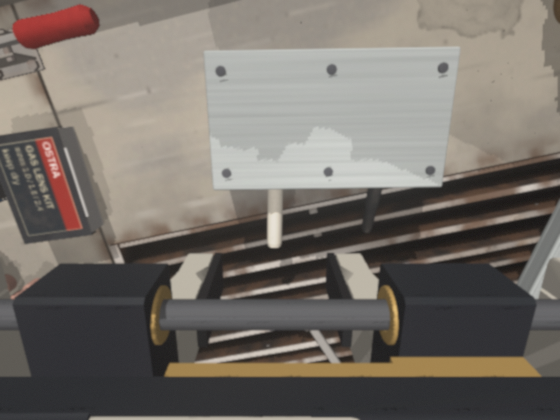

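The wrist view shows the marker axis from (275.5,192) to its tip at about (274.5,247), vertical in the image, lying midway between the fingers. The hood's front corners are (213,189) and (443,186).

```bash
python3 - <<'E'
from h import *
from scipy.spatial.transform import Rotation as R
o=get_obs();c=get_calibration("wrist");T=np.eye(4);T[:3,:3]=R.from_quat(o['eef_rot']).as_matrix();T[:3,3]=o['tool_pos'];W=T@c["T_tool_cam"]
def r(u,v,z):
    d=W[:3,:3]@np.linalg.inv(c["mtx"])@np.array([u,v,1.]);return W[:3,3]+d*(z-W[2,3])/d[2]
A,B=r(275.5,192,.0385),r(274.5,245,.0385);print("marker",A,B,np.degrees(np.arctan2(*(A-B)[1::-1])))
C,D,F=r(213,189,.064),r(443,186,.064),r(205,52,.064);print("rack",C,D,F,np.linalg.norm(C-D),np.degrees(np.arctan2(*(C-D)[:2])),np.degrees(np.arctan2(*(F-C)[1::-1])))
d=T[:3,0];print("tip in tool",T[:3,:3].T@(B-T[:3,3]),"front",T[:3,:3].T@(C-T[:3,3]))
E
```

```text
marker [0.58540673 0.12136382 0.0385    ] [0.53973926 0.13199989 0.0385    ] -13.110610085526341
rack [0.60374411 0.16472359 0.064     ] [ 0.57038702 -0.00142005  0.064     ] [0.69437724 0.14556755 0.064     ] 0.16945915654096388 11.352490201934497 -11.934282050097435
tip in tool [-0.03575318  0.00033767  0.11313546] front [ 0.01995115 -0.04514763  0.08772235]
```

```bash
python3 -m inch '[{"tx":0,"ty":0,"tz":-0.04,"wx":0,"wy":0,"wz":0,"jaw":55},{"tx":0,"ty":0,"tz":-0.075,"wx":0,"wy":0,"wz":0,"jaw":55},{"tx":0,"ty":0,"tz":-0.1,"wx":0,"wy":0,"wz":0,"jaw":55},{"tx":0,"ty":0,"tz":-0.117,"wx":0,"wy":0,"wz":0,"jaw":55},{"tx":0,"ty":0,"tz":-0.117,"wx":0,"wy":0,"wz":0,"jaw":55},{"tx":0,"ty":0,"tz":-0.117,"wx":0,"wy":0,"wz":0,"jaw":55}]'
python3 -m inch '[{"tx":0,"ty":0,"tz":0,"wx":0,"wy":0,"wz":0,"jaw":0},{"tx":0,"ty":0,"tz":0,"wx":0,"wy":0,"wz":0,"jaw":0},{"tx":0,"ty":0,"tz":0,"wx":0,"wy":0,"wz":0,"jaw":0},{"tx":0,"ty":0,"tz":0,"wx":0,"wy":0,"wz":0,"jaw":0},{"tx":0,"ty":0,"tz":0,"wx":0,"wy":0,"wz":0,"jaw":0},{"tx":0,"ty":0,"tz":0,"wx":0,"wy":0,"wz":0,"jaw":0}]' 20
```

```text
time_s: 2.5
tool_pos: [0.5751, 0.1253, 0.0352]
eef_rot: [0.994, -0.106, 0.001, -0.0]
ft_force: [0.3, 0.2, 0.3]
finger_gap: 0.0485
gripper_force: 0.0
time_s: 3.1
tool_pos: [0.5744, 0.1245, 0.0337]
eef_rot: [0.994, -0.106, 0.0, -0.0]
ft_force: [-0.6, 0.3, 1.7]
finger_gap: 0.0128
gripper_force: 19.9
```

Gripped: the opening is 12.8 mm. Next I lift about 2 mm and draw it out along the rack's -x.

```bash
python3 -m inch '[{"tx":0,"ty":0,"tz":0.002,"wx":0,"wy":0,"wz":0,"jaw":0},{"tx":-0.01,"ty":0.002,"tz":0.003,"wx":0,"wy":0,"wz":0,"jaw":0},{"tx":-0.025,"ty":0.005,"tz":0.003,"wx":0,"wy":0,"wz":0,"jaw":0},{"tx":-0.04,"ty":0.008,"tz":0.003,"wx":0,"wy":0,"wz":0,"jaw":0},{"tx":-0.055,"ty":0.011,"tz":0.003,"wx":0,"wy":0,"wz":0,"jaw":0},{"tx":-0.07,"ty":0.014,"tz":0.003,"wx":0,"wy":0,"wz":0,"jaw":0},{"tx":-0.085,"ty":0.017,"tz":0.003,"wx":0,"wy":0,"wz":0,"jaw":0},{"tx":-0.1,"ty":0.02,"tz":0.003,"wx":0,"wy":0,"wz":0,"jaw":0},{"tx":-0.115,"ty":0.023,"tz":0.003,"wx":0,"wy":0,"wz":0,"jaw":0},{"tx":-0.12,"ty":0.024,"tz":0.003,"wx":0,"wy":0,"wz":0,"jaw":0}]'
python3 - <<'E'
from workcell import *
import cv2
a=grab_frame("scene")[180:330,120:320,::-1];b=grab_frame("wrist")[100:400,100:460,::-1]
a=cv2.resize(a,(400,300),interpolation=cv2.INTER_CUBIC)
cv2.imwrite("pics/m1.png",cv2.hconcat([a,b]))
E
```

```text
time_s: 4.1
tool_pos: [0.4526, 0.1485, 0.0366]
eef_rot: [0.994, -0.106, -0.0, 0.0]
ft_force: [-0.3, 0.2, -0.7]
finger_gap: 0.0129
gripper_force: 19.9
```

View pics/m1.png

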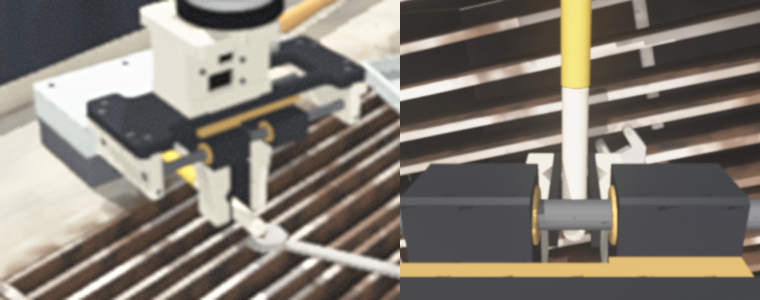

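The marker is out and held straight between the pads, its yellow cap end forward at about (575,40). Lift and carry it to the tray.

```bash
python3 -m inch '[{"tx":0,"ty":0,"tz":0.03,"wx":0,"wy":0,"wz":0,"jaw":0},{"tx":-0.005,"ty":-0.02,"tz":0.05,"wx":0,"wy":0,"wz":-0.02,"jaw":0},{"tx":-0.01,"ty":-0.06,"tz":0.06,"wx":0,"wy":0,"wz":-0.06,"jaw":0},{"tx":-0.015,"ty":-0.1,"tz":0.06,"wx":0,"wy":0,"wz":-0.1,"jaw":0},{"tx":-0.02,"ty":-0.14,"tz":0.06,"wx":0,"wy":0,"wz":-0.14,"jaw":0},{"tx":-0.025,"ty":-0.18,"tz":0.06,"wx":0,"wy":0,"wz":-0.18,"jaw":0},{"tx":-0.03,"ty":-0.22,"tz":0.06,"wx":0,"wy":0,"wz":-0.22,"jaw":0},{"tx":-0.034,"ty":-0.26,"tz":0.06,"wx":0,"wy":0,"wz":-0.25,"jaw":0},{"tx":-0.035,"ty":-0.3,"tz":0.06,"wx":0,"wy":0,"wz":-0.25,"jaw":0},{"tx":-0.036,"ty":-0.316,"tz":0.06,"wx":0,"wy":0,"wz":-0.25,"jaw":0}]'
python3 -m inch '[{"tx":0,"ty":0,"tz":-0.02,"wx":0,"wy":0,"wz":0,"jaw":0},{"tx":0,"ty":0,"tz":-0.04,"wx":0,"wy":0,"wz":0,"jaw":0},{"tx":0,"ty":0,"tz":-0.055,"wx":0,"wy":0,"wz":0,"jaw":0},{"tx":0,"ty":0,"tz":-0.065,"wx":0,"wy":0,"wz":0,"jaw":0},{"tx":0,"ty":0,"tz":-0.065,"wx":0,"wy":0,"wz":0,"jaw":0},{"tx":0,"ty":0,"tz":-0.065,"wx":0,"wy":0,"wz":0,"jaw":0}]'
python3 - <<'E'
from workcell import *
import cv2
a=grab_frame("scene")[150:300,230:430,::-1];b=grab_frame("wrist")[0:400,60:500,::-1]
a=cv2.resize(a,(400,300),interpolation=cv2.INTER_CUBIC)
b=cv2.resize(b,(330,300))
cv2.imwrite("pics/m2.png",cv2.hconcat([a,b]))
E
```

```text
time_s: 5.2
tool_pos: [0.4184, -0.1703, 0.0966]
eef_rot: [0.973, -0.23, 0.0, 0.0]
ft_force: [-0.3, -0.3, -0.1]
finger_gap: 0.0127
gripper_force: 19.9
time_s: 5.8
tool_pos: [0.4187, -0.1676, 0.0318]
eef_rot: [0.973, -0.229, -0.0, 0.0]
ft_force: [1.4, -0.3, -0.1]
finger_gap: 0.0129
gripper_force: 19.9
```

View pics/m2.png

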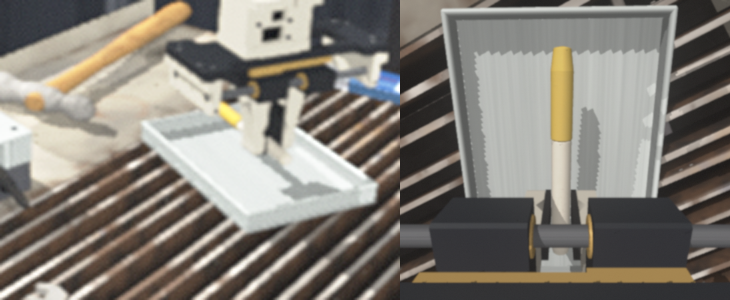

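The marker sits centred over the tray and aligned with it, its far end at about (562,50) inside the far wall at y≈15. Lower it to the floor.

```bash
python3 -m inch '[{"tx":0,"ty":0,"tz":-0.01,"wx":0,"wy":0,"wz":0,"jaw":0},{"tx":0,"ty":0,"tz":-0.018,"wx":0,"wy":0,"wz":0,"jaw":0},{"tx":0,"ty":0,"tz":-0.023,"wx":0,"wy":0,"wz":0,"jaw":0},{"tx":0,"ty":0,"tz":-0.026,"wx":0,"wy":0,"wz":0,"jaw":0},{"tx":0,"ty":0,"tz":-0.026,"wx":0,"wy":0,"wz":0,"jaw":0},{"tx":0,"ty":0,"tz":-0.026,"wx":0,"wy":0,"wz":0,"jaw":0}]'
python3 -m inch '[{"tx":0,"ty":0,"tz":-0.0005,"wx":0,"wy":0,"wz":0,"jaw":0},{"tx":0,"ty":0,"tz":-0.001,"wx":0,"wy":0,"wz":0,"jaw":0},{"tx":0,"ty":0,"tz":-0.001,"wx":0,"wy":0,"wz":0,"jaw":0}]'
```

```text
time_s: 6.5
tool_pos: [0.4183, -0.1675, 0.0054]
eef_rot: [0.973, -0.229, -0.0, 0.0]
ft_force: [0.0, -0.3, 0.8]
finger_gap: 0.0132
gripper_force: 20.0
time_s: 6.8
tool_pos: [0.4185, -0.1675, 0.0047]
eef_rot: [0.973, -0.229, 0.0, -0.0]
ft_force: [-0.5, 0.5, 1.3]
finger_gap: 0.0126
gripper_force: 20.0
```

Within a millimetre of the floor. Open and retreat.

```bash
python3 -m inch '[{"tx":0,"ty":0,"tz":0,"wx":0,"wy":0,"wz":0,"jaw":20},{"tx":0,"ty":0,"tz":0,"wx":0,"wy":0,"wz":0,"jaw":30},{"tx":0,"ty":0,"tz":0,"wx":0,"wy":0,"wz":0,"jaw":40},{"tx":0,"ty":0,"tz":0,"wx":0,"wy":0,"wz":0,"jaw":40},{"tx":0,"ty":0,"tz":0.02,"wx":0,"wy":0,"wz":0,"jaw":40},{"tx":0,"ty":0,"tz":0.05,"wx":0,"wy":0,"wz":0,"jaw":40},{"tx":0,"ty":0,"tz":0.1,"wx":0,"wy":0,"wz":0,"jaw":40},{"tx":0,"ty":0,"tz":0.15,"wx":0,"wy":0,"wz":0,"jaw":40},{"tx":0,"ty":0,"tz":0.15,"wx":0,"wy":0,"wz":0,"jaw":40},{"tx":0,"ty":0,"tz":0.15,"wx":0,"wy":0,"wz":0,"jaw":40}]'
python3 - <<'E'
from workcell import *
import cv2
a=grab_frame("scene")[150:300,130:430,::-1];b=grab_frame("wrist")[0:400,60:500,::-1]
a=cv2.resize(a,(450,225),interpolation=cv2.INTER_CUBIC);a=cv2.copyMakeBorder(a,0,75,0,0,0)
cv2.imwrite("pics/m3.png",cv2.hconcat([a,cv2.resize(b,(330,300))]))
E
```

```text
time_s: 7.8
tool_pos: [0.419, -0.1674, 0.1559]
eef_rot: [0.973, -0.229, 0.002, -0.001]
ft_force: [-0.0, -0.9, -0.1]
finger_gap: 0.0352
gripper_force: 0.0
```

View pics/m3.png

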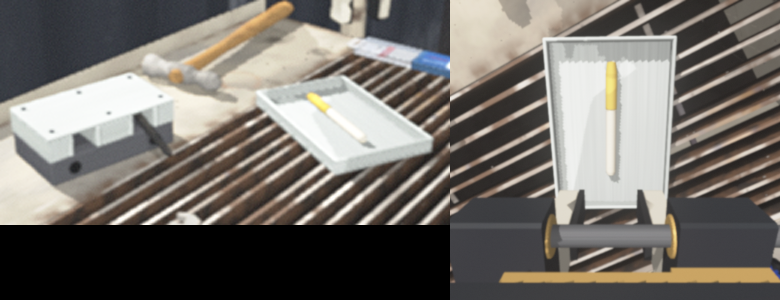

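The marker lies flat in the tray, clear of all walls, at about (610,62) to (612,175) in the wrist half. The punch is still in its bay at (155,130).

```bash
python3 -c "
from workcell import *
print(finish_job())"
```

```text
the job is handed in; nothing more can be done
None
```

The marker was drawn straight out of its bay and set down flat in the tray, the punch is still in its bay, and the job is handed in; the hand-in gave no verdict.

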